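# Tighten the fridge alarm's gasketed cover evenly

## Task

Close up the fridge alarm's sloping cover by tightening its four wing screws clockwise, evenly and in cross order, so that the gasket is pressed evenly. One diagonal pair is already about half way and the other is still loose: first turn the loose pair about half way too, and only then turn all four fully home to the stop, one diagonal pair before the other. Leave the things round the console where they stand, and let go of everything at the end.

Things in the scene. Friction and masses are not known exactly. Their poses are not given: they have to be found in the camera images.
- console: Fridge-alarm console, fixed to the desk: cream wedge, 220 mm deep (x), 210 mm wide (y). Origin: centre of its underside; +x to its tall back, +y to its left side for a person facing its low front, z up. Its low front looks away from the robot, within 0.65 rad. Its top slopes up 30 degrees from 50 mm high in front to 150 mm; behind, on a flat ledge 47 mm deep, sits a dome 36 mm high.
- cover (a point): Middle of the top face of the console's grey sloping cover, 170 mm (up the slope) by 180 mm, 12 mm above the slope, on a black gasket; same axes as the console. Four black wing screws stand square to it, leaning 30 degrees from vertical towards the console's front, 120 mm apart up the slope, 130 mm across. Diagonal pairs: low left with high right, low right with high left.
- handle (a point): Middle of the fixed steel carrying handle over the cover's middle, not used here: a bar 80 mm long across the slope (y), 10 mm thick, its top 29 mm above the cover.
- screw_low_left (a joint): Wing screw at the cover's low edge, left for a person facing its low front: its turn in rad. 0 = loose, 2.09 (120 degrees) = hard stop, fully home; grows as the screw is turned clockwise seen from outside the cover. It stays where it is left (about 0.06 N m of friction) and does not sink. Starts loose (0 to 0.4), or about half way (0.8 to 1.25) with its diagonal partner.
- wing_low_left (a point): Its grip point, 60 mm down the slope and 65 mm to the left of the cover's middle: on the screw's axis, 27 mm above the cover. Its wings form a blade 44 mm long (x), 9 mm thick (y), from 14 to 38 mm above the cover; z points outward along the axis. The frame turns with the screw: home, the blade lies straight up and down the slope; half way it stands 60, loose 120 degrees anticlockwise of that.
- screw_low_right (a joint): Wing screw at the cover's low edge, right for a person facing its low front: its turn in rad. 0 = loose, 2.09 (120 degrees) = hard stop, fully home; grows as the screw is turned clockwise seen from outside the cover. It stays where it is left (about 0.06 N m of friction) and does not sink. Starts loose (0 to 0.4), or about half way (0.8 to 1.25) with its diagonal partner.
- wing_low_right (a point): Its grip point, 60 mm down the slope and 65 mm to the right of the cover's middle: on the screw's axis, 27 mm above the cover. Its wings form a blade 44 mm long (x), 9 mm thick (y), from 14 to 38 mm above the cover; z points outward along the axis. The frame turns with the screw: home, the blade lies straight up and down the slope; half way it stands 60, loose 120 degrees anticlockwise of that.
- screw_high_left (a joint): Wing screw at the cover's high edge, left for a person facing its low front: its turn in rad. 0 = loose, 2.09 (120 degrees) = hard stop, fully home; grows as the screw is turned clockwise seen from outside the cover. It stays where it is left (about 0.06 N m of friction) and does not sink. Starts loose (0 to 0.4), or about half way (0.8 to 1.25) with its diagonal partner.
- wing_high_left (a point): Its grip point, 60 mm up the slope and 65 mm to the left of the cover's middle: on the screw's axis, 27 mm above the cover. Its wings form a blade 44 mm long (x), 9 mm thick (y), from 14 to 38 mm above the cover; z points outward along the axis. The frame turns with the screw: home, the blade lies straight up and down the slope; half way it stands 60, loose 120 degrees anticlockwise of that.
- screw_high_right (a joint): Wing screw at the cover's high edge, right for a person facing its low front: its turn in rad. 0 = loose, 2.09 (120 degrees) = hard stop, fully home; grows as the screw is turned clockwise seen from outside the cover. It stays where it is left (about 0.06 N m of friction) and does not sink. Starts loose (0 to 0.4), or about half way (0.8 to 1.25) with its diagonal partner.
- wing_high_right (a point): Its grip point, 60 mm up the slope and 65 mm to the right of the cover's middle: on the screw's axis, 27 mm above the cover. Its wings form a blade 44 mm long (x), 9 mm thick (y), from 14 to 38 mm above the cover; z points outward along the axis. The frame turns with the screw: home, the blade lies straight up and down the slope; half way it stands 60, loose 120 degrees anticlockwise of that.
- flask: Bystander: dark red vacuum flask, upright, 64 mm across, 200 mm high; origin at the centre of its foot. Beside the console; leave alone.
- carton: Bystander: white medicine carton with a red band, 120 x 70 x 45 mm, lying flat; origin at the centre of its underside. Leave alone.
- scanner: Bystander: black hand-held barcode scanner lying on its side, 165 mm long, 62 mm wide at its head, 40 mm high; origin on the desk under its middle. Leave alone.

How it is judged:
By the outcome, as a careful person would: the job done as asked, in the order asked, and still so for the second after the job is handed in, with the robot touching nothing.
It also fails if it takes over 72 s, if anything falls off the work surface, if the arm or the gripper's body presses on something with over 40 N, if the wrist force passes 120 N, or if a joint passes its speed limit or range.

## Robot

A 7-joint arm with a two-finger parallel gripper is mounted at the origin on the work surface. World frame = base frame: x ahead of the robot, y to its left, z up, the work surface at z = 0. Lengths are in m, angles in rad, forces in N, time in s.
With the tool pointing down it reaches from about 0.425 to 0.825 m from the base axis. Payload 3.6 kg.
Tool frame: the origin (TCP) lies midway between the tips of the shut fingers; the grasp point (between the pads) lies 19 mm behind it; z points along the fingers, y is the line along which they close (so a half turn about z gives the same grasp; the last joint's range is limited). The gripper opens to 85 mm and grips with 20 to 120 N. Pads are 22 mm wide; open, the fingers measure 114 mm over their backs; the gripper's body (76 mm by 85 mm) begins 54 mm behind the grasp point. The pads swing forward as they close: fully open they stand 13 mm farther back than shut.
Start: joints at [-1.194, 0.615, -0.013, 1.423, 0.008, 1.103, -0.04], TCP at [0.255, 0.598, 0.231] pointing down, gripper open.
Joint ranges: [-3.12, 3.12], [-0.3, 2.06], [-1.34, 1.32], [0.26, 2.42], [-1.36, 4.5], [0.01, 1.98], [-2.84, 2.84]. Speed limits (rad/s): [2.79, 2.79, 3.14, 3.14, 3.14, 3.14, 3.14].

## Interface

Orientations are given as [roll, pitch, yaw] about the fixed x, y, z axes, in that order (R = Rz(yaw) Ry(pitch) Rx(roll)).
In Python, from rig import sensors, eyes, bot gives the robot as it stands.
- The arm moves only by the shell command python3 -m pendant 'ROWS'. ROWS is text: rows parted by semicolons, each of 7 numbers parted by spaces: the opening, from 0 (shut) to 1 (fully open), then the shift along the tool's x, y, z in m, then the turn, a rotation vector about the tool's x, y, z in degrees. In form: hand tx ty tz wx wy wz; .... A call has 1 to 10 rows; each row shifts and turns the commanded pose from where the row before left it, along the tool's axes as they then stand; what a row does not reach is not made up. A row lasts 1/12 s, in which the tool goes at most 41.7 mm and 7.16 degrees, less where a joint would pass 70% of its speed; a pose out of reach is approached as far as the arm can. A call with a gripper value outside its range is refused whole. The fingers move at their own pace and stop on an object; the grip force is fixed at half the most. Time passes only in rows, so rows that do not move let the fingers close. It gives the time, the measured TCP pose, the force, the opening and the grip force at its end, in the units of the state.
- sensors.observe(): the state, without advancing time (a new reading comes with each control period).
- eyes.read_camera(name): name is "scene" or "top" or "wrist"; returns the picture (480x640x3 uint8, red, green, blue); there is no depth.
- eyes.camera_model(name): a dict with "fx", "fy", "cx", "cy" (pixels), "rvec" (rotation vector, rad) and "tvec" (3), from world to camera coordinates, as OpenCV has them; the wrist camera has in their place "mount" (4x4, takes a point from camera to tool coordinates, whose origin is the TCP and whose axes are the flange's). Camera axes: x right, y down, z forward; pixel columns grow to the right and rows downward; lengths in m; the calibration is good to about 2 mm. The wrist camera is an equidistant fisheye: a pixel r from the principal point sees the ray r / f radians off the axis. A picture is of the moment at which its call begins: read the wrist's pose just before it. camera_model takes no time and is no camera call.
- bot.job_done(): hands the job in; it is judged then, once.
The state is a dict: "time_s": time; "qpos": joint angles; "joint_velocities": joint speeds; "joint_torque": joint torques, N m; "tool_pos": TCP position; "tool_rot": TCP orientation; "ft_force": force on the tool from outside, world axes, zero at the start; "moment": the same for the moment, N m; "gripper_width": finger opening in m; "finger_force": force on a finger pad.
Only numpy, scipy, OpenCV 4.12 (cv2) and the standard library are available. Lean on these libraries where they do the work, as an engineer would, in place of code of your own. Each camera call takes 0.05 s, during which the arm holds its last target. There are 200 camera calls.

## Working session

There is one attempt and no reset: what is moved stays moved. The work goes in short steps, Python scripts to look and compute and a shell command to move; the robot and the scene stay as the last step left them, time stands still between calls to the robot, and variables do not carry over. Pictures are saved under pics/ and viewed, at most 10 in all, crops included, and the job is handed in when it is done.

```bash
ls; mkdir -p pics; python3 - <<'E'
from rig import sensors, eyes, bot
import cv2,numpy as np
s=sensors.observe();print({k:np.round(v,3) for k,v in s.items()})
a=[]
for n in("scene","top"):
    im=eyes.read_camera(n);cv2.imwrite(f"pics/{n}0.png",im[:,:,::-1])
    print(n,eyes.camera_model(n))
print(eyes.camera_model("wrist"))
E
```

```text
pics
{'time_s': np.float64(0.0), 'qpos': array([-1.194,  0.616, -0.013,  1.425,  0.008,  1.103, -0.04 ]), 'joint_velocities': array([ 0.   , -0.   ,  0.001,  0.   ,  0.   , -0.   , -0.   ]), 'joint_torque': array([-0.0000e+00, -4.6922e+01,  2.5900e-01, -1.7103e+01,  1.0000e-02,
        1.0000e-02, -0.0000e+00]), 'tool_pos': array([0.254, 0.597, 0.23 ]), 'tool_rot': array([-3.139,  0.   ,  2.739]), 'ft_force': array([ 0.575, -0.327,  0.445]), 'moment': array([-0.016,  0.047,  0.006]), 'finger_force': np.float64(0.0), 'gripper_width': np.float64(0.085)}
scene {'fx': 600.0260000995412, 'fy': 600.0260000995412, 'cx': 322.64479448915, 'cy': 239.8235533564018, 'rvec': array([ 1.56679672,  2.25772716, -0.6640846 ]), 'tvec': array([ 0.17890979, -0.41956124,  1.44104034])}
top {'fx': 578.58097532251, 'fy': 578.58097532251, 'cx': 317.05962578358344, 'cy': 240.54449731480102, 'rvec': array([ 2.20384623, -2.17826658,  0.0931079 ]), 'tvec': array([0.02930388, 0.5976105 , 1.07614553])}
{'fx': 371.64829954431775, 'fy': 371.64829954431775, 'cx': 322.3725364335236, 'cy': 244.9142352399536, 'mount': array([[ 9.65099629e-04, -9.60023530e-01, -2.79917649e-01,
         7.14353522e-02],
       [ 9.99999269e-01,  7.22543773e-04,  9.69713415e-04,
        -4.23380714e-04],
       [-7.28694942e-04, -2.79918380e-01,  9.60023526e-01,
        -1.41952571e-01],
       [ 0.00000000e+00,  0.00000000e+00,  0.00000000e+00,
         1.00000000e+00]])}
```

View pics/scene0.png

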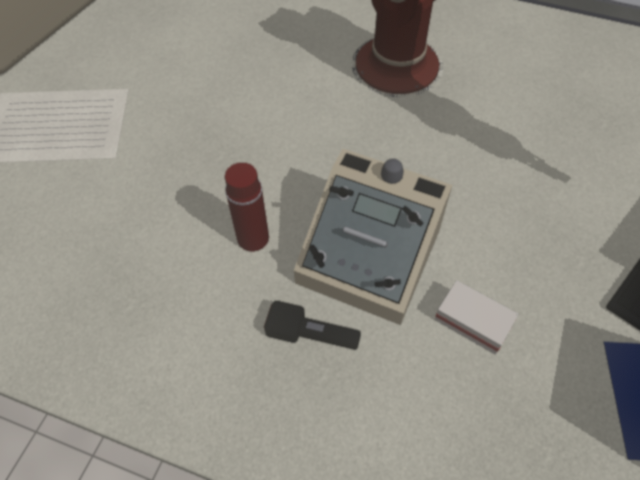

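View pics/top0.png

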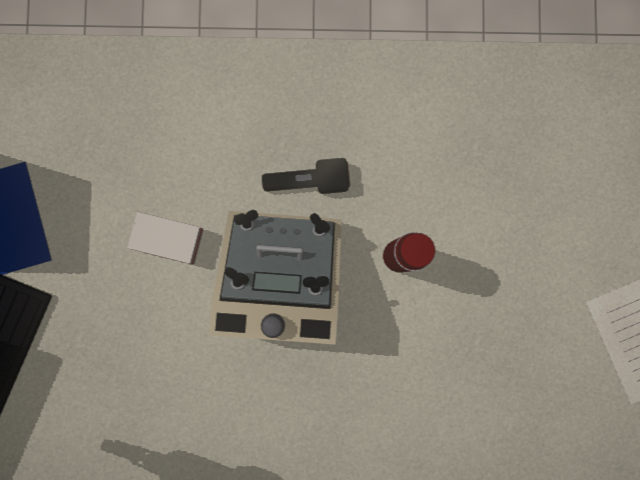

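The console sits mid-scene with its low front away from the robot. In the top view the wings are near (246,219) low right, (320,224) low left, (236,278) high right and (316,285) high left. In the scene view they are near (387,283), (317,256), (412,215) and (342,191), where order is still to be matched. Next I'll triangulate them.

```bash
cat > h.py <<'E'
import cv2,numpy as np
from scipy.spatial.transform import Rotation as Ro
from rig import sensors,eyes
# console-frame: cover-local points -> u up slope (x), v left (y), w outward
S=Ro.from_euler('y',-30,degrees=True).as_matrix() # columns: upslope=(c,0,s), y, normal=(-s,0,c)
NAMES=['ll','lr','hl','hr']
UV={'ll':(-.06,.065),'lr':(-.06,-.065),'hl':(.06,.065),'hr':(.06,-.065)}
def P(n):
    m=eyes.camera_model(n);K=np.array([[m['fx'],0,m['cx']],[0,m['fy'],m['cy']],[0,0,1]])
    R=Ro.from_rotvec(m['rvec']).as_matrix();return K,R,m['tvec']
def blobs(im,seeds,rad,thr):
    g=im.max(2);out=[]
    for x,y in seeds:
        m=np.zeros_like(g);cv2.circle(m,(x,y),rad,1,-1)
        ys,xs=np.nonzero((g<thr)&(m>0));out.append((xs.mean(),ys.mean(),len(xs)))
    return np.array(out)
def tri(pa,pb,na,nb):
    A=[]
    for n in(na,nb):
        K,R,t=P(n);A.append(K@np.c_[R,t])
    X=cv2.triangulatePoints(A[0],A[1],pa.T.copy(),pb.T.copy());return (X[:3]/X[3]).T
E
python3 - <<'E'
from h import *
T=cv2.imread('pics/top0.png');Sc=cv2.imread('pics/scene0.png')
st=[(320,224),(246,219),(316,285),(236,278)]
ss=[(341,191),(412,215),(317,256),(387,283)]
K,R,t=P('scene')
# project rough points to match
Kt,Rt,tt=P('top');c=-Rt.T@tt
for p in st:
    d=Rt.T@np.linalg.inv(Kt)@np.array([*p,1]);X=c+d*(.12-c[2])/d[2];q=K@(R@X+t);print(np.round(X,3),q[:2]/q[2])
for p in st: print(T.max(2)[p[1]-10:p[1]+10:2,p[0]-14:p[0]+14:2])
a=np.hstack([cv2.resize(T[195:315,195:355],None,fx=3.2,fy=3.2,interpolation=cv2.INTER_CUBIC)])
cv2.imwrite('pics/c1.png',a)
E
```

```text
[0.619 0.033 0.12 ] [317.38117019 248.58783779]
[0.626 0.161 0.12 ] [387.93877955 274.82647805]
[0.514 0.038 0.12 ] [341.2906354  202.65356363]
[0.524 0.176 0.12 ] [413.6662294  229.41485191]
[[153 155 133  61  38  62 144 158 155 155 157 155 155 152]
 [152 155  66  37  40  39  55 157 153 149 152 158 159 157]
 [145 145  70  38  38  41  37  76 147 147 147 149 149 152]
 [ 96  99  81  37  38  39  38  38  64  97 144 145 145 145]
 [ 90  91  91  53  37  35  38  38  39  37  47  70  72  75]
 [ 92  92  91  92  65  38  37  37  39  39  39  46  71  67]
 [ 92  93  92  92  79  37  38  39  37  38  38  38  61  64]
 [ 91  91  90  96 101  36  37  38  38  38  37  37  56  64]
 [ 91  91  90 102 102  34  36  35  36  37  36  40  69  60]
 [ 91  91  91  93 124  59  35  34  52  68  47  70  70  59]]
[[156 161 157 158 158 156 152 157 159 160 129 144 162 157]
 [147 150 150 151 153 155 155 156  93  49  41  39  80 157]
 [146 147 146 145  99  79 129  84  44  46  42  41  42 122]
 [146  86  67  53  48  45  46  45  46  41  40  41  39 108]
 [146  60  49  52  49  46  44  43  42  42  41  40  42  84]
 [135  53  50  47  46 
[... 755 characters left out ...]
  89  97 121  57  31  33  50  90  73  67  78  86]
 [ 92  91  91  89 105 126 123 123 121  91  76  90  90  86]]
[[158 129  54  44  44  59  95  97  96  94  95  94  93  93]
 [157 105  42  44  42  41  43  80  97  96  95  94  93  93]
 [158  70  42  40  42  42  41  42  82  73  93  93  92  93]
 [156  70  44  41  41  41  40  39  40  40  40  50  70  71]
 [144  80  88  48  40  41  41  41  41  41  40  39  38  64]
 [129  77  95  94  69  41  41  39  39  40  40  39  37  43]
 [124  86  95  95  98  80  42  40  41  39  39  38  37  38]
 [101  95  95  96 109 100  38  40  39  40  38  38  37  57]
 [ 72  94  95  96 105 110  41  39  39  38  60  50  54  72]
 [ 71  96  94  96  98 125 106  51  49 100 115  73  83  94]]
```

View pics/c1.png

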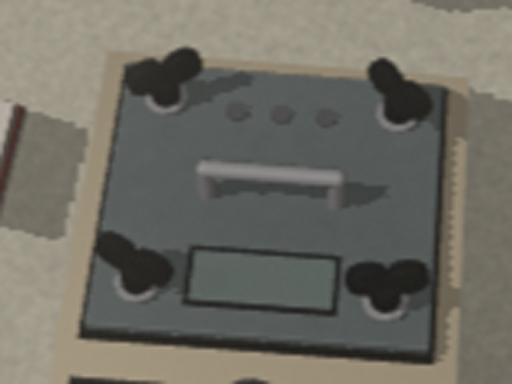

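The crop confirms it: low left and high right are steep "\" shapes, so about half way. Low right ("/") and high left (near level) are the loose pair.

```bash
cat >> h.py <<'E'
def fit(X):
    # 4 wing pts (27mm above cover) -> yaw, cover mid (yaw-only fit)
    L=np.array([S@np.array([*UV[n],.027]) for n in NAMES])
    Lc=L-L.mean(0);Xc=X-X.mean(0)
    yaw=np.arctan2((Lc[:,0]*Xc[:,1]-Lc[:,1]*Xc[:,0]).sum(),(Lc[:,:2]*Xc[:,:2]).sum())
    R=Ro.from_euler('z',yaw).as_matrix();mid=X.mean(0)-R@L.mean(0)
    return yaw,mid,X-(mid+L@R.T)
E
python3 - <<'E'
from h import *
T=cv2.imread('pics/top0.png');Sc=cv2.imread('pics/scene0.png')
bt=blobs(T,[(320,224),(246,219),(316,283),(236,278)],17,56)
bs=blobs(Sc,[(317,256),(387,283),(341,191),(412,215)],15,56)
print(bt,bs)
X=tri(bt[:,:2],bs[:,:2],'top','scene');yaw,mid,r=fit(X)
print(np.round(X,4),'yaw',yaw,'mid',mid,'res mm\n',np.round(r*1000,1))
R=Ro.from_euler('z',yaw).as_matrix()@S
# blade angles: PCA of mask rays onto plane w=.030
K,Rt,t=P('top');c=-Rt.T@t;g=T.max(2)
for n,(x,y) in zip(NAMES,[(320,224),(246,219),(316,283),(236,278)]):
    m=np.zeros_like(g);cv2.circle(m,(x,y),17,1,-1);ys,xs=np.nonzero((g<56)&(m>0))
    d=(Rt.T@np.linalg.inv(K)@np.c_[xs,ys,np.ones(len(xs))].T).T
    nn=R[:,2];o=mid+nn*.030;s=((o-c)@nn)/(d@nn);q=((c+d*s[:,None])-mid)@R
    uv=q[:,:2]-np.array(UV[n]);w,v=np.linalg.eigh(np.cov(uv.T));a=np.degrees(np.arctan2(v[1,1],v[0,1]))
    print(n,'mean',np.round(uv.mean(0)*1000,1),'axis deg from upslope (acw)',round(a%180,1),'turn',round(np.radians(120-a%180),2),np.sqrt(w)*1000)
E
```

```text
[[320.21276596 224.31914894 235.        ]
 [245.77777778 218.49382716 243.        ]
 [316.48275862 282.64576803 319.        ]
 [236.72093023 276.84108527 258.        ]] [[316.67424242 255.62121212 132.        ]
 [386.03960396 282.85148515 101.        ]
 [340.93137255 191.09803922 102.        ]
 [411.81       215.68       100.        ]]
[[0.6205 0.0319 0.0987]
 [0.6295 0.1619 0.0991]
 [0.5176 0.0383 0.1591]
 [0.5259 0.1687 0.1608]] yaw 3.0758996194901886 mid [0.55993034 0.10109826 0.10605057] res mm
 [[-0.5 -0.1 -0.7]
 [ 0.   0.2 -0.4]
 [ 0.4 -0.4 -0.3]
 [ 0.1  0.3  1.4]]
ll mean [ 2.9 -0.1] axis deg from upslope (acw) 44.6 turn 1.32 [ 6.91981688 12.41100953]
lr mean [ 2.8 -1.2] axis deg from upslope (acw) 126.4 turn -0.11 [ 7.57667471 10.89847109]
hl mean [1.2 0.5] axis deg from upslope (acw) 97.4 turn 0.4 [ 7.08666141 13.12587748]
hr mean [ 1.9 -0.8] axis deg from upslope (acw) 58.2 turn 1.08 [ 5.95237222 11.90900746]
```

```bash
cat >> h.py <<'E'
YAW=3.0759;MID=np.array([.5624,.1011,.1104])
RC=Ro.from_euler('z',YAW).as_matrix()@S
def target(u,v,w,a):
    c,s=np.cos(np.radians(a)),np.sin(np.radians(a))
    x=np.array([-c,-s,0]);z=np.array([0,0,-1.]);y=np.cross(z,x)
    return MID+RC@np.array([u,v,w]),RC@np.c_[x,y,z]
def move(p,R):
    s=sensors.observe();R0=Ro.from_euler('xyz',s['tool_rot']).as_matrix();d=R0.T@(p-s['tool_pos'])
    r=Ro.from_matrix(R0.T@R).as_rotvec(degrees=True);dR=R.T@(p-s['tool_pos'])
    print('shift first (tool) mm',np.round(d*1000,1),'rows',np.linalg.norm(d)/.0417,'| then turn',np.round(r,2),'rows',np.linalg.norm(r)/7.16,'| shift if turned first',np.round(dR*1000,1))
def where():
    s=sensors.observe();R0=Ro.from_euler('xyz',s['tool_rot']).as_matrix()
    q=RC.T@(s['tool_pos']-MID);x=RC.T@R0[:,0]
    print('t',round(s['time_s'],2),'uvw mm',np.round(q*1000,1),'a',round(np.degrees(np.arctan2(-x[1],-x[0])),1),'zdot',round(-(RC.T@R0[:,2])[2],4),'q',np.round(s['qpos'],2),'F',np.round(s['ft_force'],1),'M',np.round(s['moment'],2),'w',round(s['gripper_width'],4))
E
python3 -c "
from h import *
move(*target(0,0,.15,90));where()"
```

```text
shift first (tool) mm [-548.5 -311.1   -9.3] rows 15.124215004797817 | then turn [25.94 18.56 68.95] rows 10.6110110699069 | shift if turned first [-475.   354.2 -216.1]
t 0.1 uvw mm [ 354.2 -475.   -66.1] a 158.0 zdot 0.8664 q [-1.19  0.62 -0.01  1.42  0.01  1.1  -0.04] F [ 0.4 -0.3  0.5] M [0.   0.01 0.02] w 0.0856
```

```bash
python3 -m pendant '0.45 -0.034 -0.0194 -0.0006 0 0 0;0.45 -0.034 -0.0194 -0.0006 0 0 0;0.45 -0.034 -0.0194 -0.0006 0 0 0;0.45 -0.034 -0.0194 -0.0006 0 0 0;0.45 -0.034 -0.0194 -0.0006 0 0 0;0.45 -0.034 -0.0194 -0.0006 0 0 0;0.45 -0.034 -0.0194 -0.0006 0 0 0;0.45 -0.034 -0.0194 -0.0006 0 0 0' && python3 -m pendant '0.45 -0.034 -0.0194 -0.0006 0 0 0;0.45 -0.034 -0.0194 -0.0006 0 0 0;0.45 -0.034 -0.0194 -0.0006 0 0 0;0.45 -0.034 -0.0194 -0.0006 0 0 0;0.45 -0.034 -0.0194 -0.0006 0 0 0;0.45 -0.034 -0.0194 -0.0006 0 0 0;0.45 -0.034 -0.0194 -0.0006 0 0 0;0.45 -0.034 -0.0194 -0.0006 0 0 0;0.45 0 0 0 0 0 0;0.45 0 0 0 0 0 0'
python3 -c "
from h import *
move(*target(0,0,.15,90));where()"
```

```text
time_s: 0.77
tool_pos: [0.4448, 0.3467, 0.2358]
tool_rot: [-3.141, -0.0, 2.739]
ft_force: [-0.2, -0.1, -0.1]
gripper_width: 0.0386
finger_force: 0.0
time_s: 1.6
tool_pos: [0.6345, 0.0949, 0.2399]
tool_rot: [-3.139, -0.0, 2.732]
ft_force: [-1.2, 0.6, -0.7]
gripper_width: 0.0386
finger_force: 0.0
shift first (tool) mm [-2.   2.3 -0.5] rows 0.07413308774540027 | then turn [25.98 18.47 68.57] rows 10.560786616671583 | shift if turned first [ 1.5  2.1 -1.7]
t 1.6 uvw mm [  2.1   1.5 148.3] a 157.5 zdot 0.8665 q [-0.2   0.59  0.04  1.44 -0.02  1.11  1.  ] F [-1.2  0.6 -0.7] M [0.04 0.01 0.02] w 0.0386
```

```bash
python3 -m pendant '0.45 0 0 0 2.36 1.68 6.24;0.45 0 0 0 2.36 1.68 6.24;0.45 0 0 0 2.36 1.68 6.24;0.45 0 0 0 2.36 1.68 6.24;0.45 0 0 0 2.36 1.68 6.24;0.45 0 0 0 2.36 1.68 6.24' && python3 -m pendant '0.45 0 0 0 2.36 1.68 6.24;0.45 0 0 0 2.36 1.68 6.24;0.45 0 0 0 2.36 1.68 6.24;0.45 0 0 0 2.36 1.68 6.24;0.45 0 0 0 2.36 1.68 6.24;0.45 0 0 0 0 0 0;0.45 0 0 0 0 0 0'
python3 - <<'E'
from h import *
where()
im=eyes.read_camera('wrist');cv2.imwrite('pics/w1.png',im[:,:,::-1])
E
```

```text
time_s: 2.1
tool_pos: [0.6326, 0.1022, 0.2406]
tool_rot: [-2.852, -0.086, 2.067]
ft_force: [-0.7, 0.6, -0.3]
gripper_width: 0.0385
finger_force: 0.0
time_s: 2.68
tool_pos: [0.6331, 0.1, 0.2397]
tool_rot: [-2.618, -0.003, 1.514]
ft_force: [0.3, 1.0, -0.1]
gripper_width: 0.0379
finger_force: 0.0
t 2.68 uvw mm [  3.4  -3.6 147.3] a 90.5 zdot 1.0 q [-0.26  0.91  0.32  0.93 -0.29  1.85 -0.05] F [ 0.3  1.  -0.1] M [ 0.03 -0.52  0.01] w 0.0379
```

View pics/w1.png

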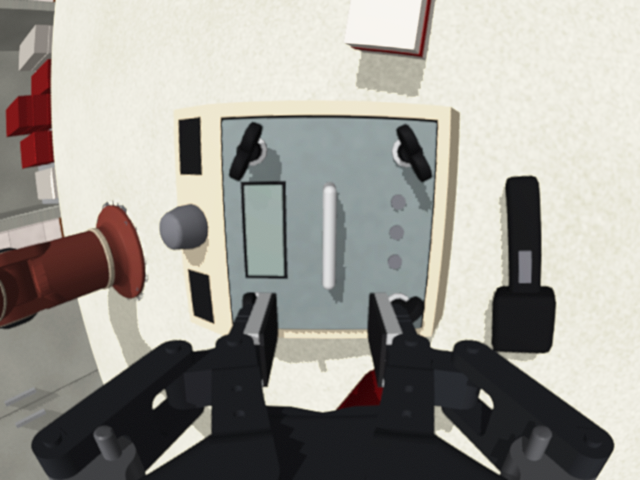

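The wrist view shows high right at (246,152), low right at (413,152), the handle at (330,235), and the fingers hiding the two left screws.

```bash
cat >> h.py <<'E'
def blade(im,s,n,seed,rad=32,thr=60,w=.034,a_exp=None):
    """blade centre (uv offset from nominal, mm) and angle, from wrist picture"""
    m=eyes.camera_model('wrist');M=m['mount'];R0=Ro.from_euler('xyz',s['tool_rot']).as_matrix()
    mask=np.zeros(im.shape[:2],np.uint8);cv2.circle(mask,seed,rad,1,-1)
    mask&=(im.max(2)<thr).astype(np.uint8)
    k,lab,st,_=cv2.connectedComponentsWithStats(mask);mask=lab==1+np.argmax(st[1:,4])
    ys,xs=np.nonzero(mask);dx,dy=(xs-m['cx']),(ys-m['cy']);r=np.hypot(dx,dy)+1e-9;th=r/m['fx']
    d=np.c_[np.sin(th)*dx/r,np.sin(th)*dy/r,np.cos(th)]
    D=(RC.T@R0@M[:3,:3]@d.T).T;c=RC.T@(s['tool_pos']+R0@M[:3,3]-MID)
    q=c+D*((w-c[2])/D[:,2])[:,None];uv=(q[:,:2]-np.array(UV[n]))*1000
    (cx,cy),(L1,L2),an=cv2.minAreaRect(uv.astype(np.float32))
    _,v=np.linalg.eigh(np.cov(uv.T));a=np.degrees(np.arctan2(v[1,1],v[0,1]))%180
    if L2>L1: an+=90;L1,L2=L2,L1
    print(n,'rect centre',np.round((cx,cy),1),'size',np.round((L1,L2),1),'rect a',round(an%180,1),'mean',uv.mean(0).round(1),'pca a',round(a,1),'turn',round(np.radians(120-a),2),'n',len(xs))
E
python3 - <<'E'
from h import *
s=sensors.observe();im=cv2.imread('pics/w1.png')
blade(im,s,'lr',(413,152));blade(im,s,'hr',(246,152))
E
```

```text
lr rect centre [ 2.7 -1.4] size [41.5 16.7] rect a 121.1 mean [ 1.7 -2.3] pca a 119.2 turn 0.01 n 987
hr rect centre [-4.2 -1. ] size [41.5 16.3] rect a 64.0 mean [-3.1 -2. ] pca a 65.6 turn 0.95 n 959
```

```bash
python3 -c "
from h import *
move(*target(-.060,-.066,.07,120));where()"
```

```text
shift first (tool) mm [61.5 64.5 78. ] rows 2.8399113197238677 | then turn [ 2.000e-02  7.000e-02 -2.941e+01] rows 4.107468064220477 | shift if turned first [21.8 86.4 78. ]
t 2.73 uvw mm [  3.9  -3.9 148. ] a 90.6 zdot 1.0 q [-0.26  0.91  0.32  0.93 -0.29  1.85 -0.05] F [-1.4  0.4 -0.3] M [ 0.02 -0.46 -0.  ] w 0.0385
```

```bash
python3 -m pendant '0.55 0 0 0 0 0 -5.88;0.55 0 0 0 0 0 -5.88;0.55 0 0 0 0 0 -5.88;0.55 0 0 0 0 0 -5.88;0.55 0 0 0 0 0 -5.88;0.55 0.0055 0.0216 0.0195 0 0 0;0.55 0.0055 0.0216 0.0195 0 0 0;0.55 0.0055 0.0216 0.0195 0 0 0;0.55 0.0055 0.0216 0.0195 0 0 0;0.55 0 0 0 0 0 0'
python3 - <<'E'
from h import *
where();move(*target(-.060,-.066,.012,120))
s=sensors.observe();im=eyes.read_camera('wrist')[:,:,::-1];cv2.imwrite('pics/w2.png',im)
E
```

```text
time_s: 3.57
tool_pos: [0.6508, 0.1655, 0.136]
tool_rot: [-2.671, -0.257, 1.971]
ft_force: [-1.5, 1.6, -1.1]
gripper_width: 0.0469
finger_force: 0.0
t 3.57 uvw mm [-60.  -70.1  64.2] a 120.2 zdot 1.0 q [-0.28  1.04  0.16  0.91 -0.25  1.72  0.34] F [-1.5  1.6 -1.1] M [ 0.05 -0.5  -0.09] w 0.0469
shift first (tool) mm [-3.7 -1.6 52.2] rows 1.2547536782411202 | then turn [-0.44 -0.18  0.24] rows 0.07450474489154843 | shift if turned first [-3.6 -2.  52.2]
```

View pics/w2.png

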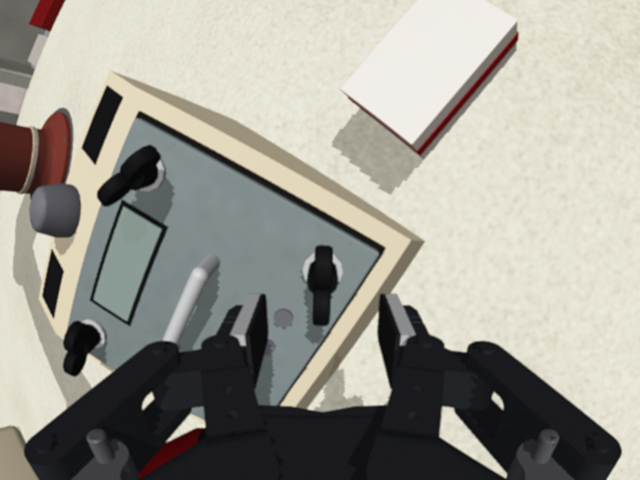

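Low right's blade lies at column 322, midway between the fingers and aligned with them. High left is visible at (82,345).

```bash
python3 - <<'E'
from h import *
s=sensors.observe();im=cv2.imread('pics/w2.png')
blade(im,s,'lr',(322,285),45);blade(im,s,'hl',(82,345),36);blade(im,s,'hr',(135,175),45)
E
python3 -m pendant '0.55 -0.0012 -0.0006 0.0174 0 0 0;0.55 -0.0012 -0.0006 0.0174 0 0 0;0.55 -0.0012 -0.0006 0.0174 0 0 0;0.55 0 0 0 0 0 0'
python3 -c "
from h import *
where()"
```

```text
lr rect centre [-0.5 -0.6] size [43.8 15.1] rect a 127.0 mean [ 0.5 -1.6] pca a 117.8 turn 0.04 n 1616
hl rect centre [-2.9 -5.1] size [55.9 21.9] rect a 76.5 mean [-5.1 -8.6] pca a 80.3 turn 0.69 n 1262
hr rect centre [-3.7 -0. ] size [44.7 18.6] rect a 55.6 mean [-5.  -2.1] pca a 60.3 turn 1.04 n 1839
time_s: 3.95
tool_pos: [0.6261, 0.1565, 0.0963]
tool_rot: [-2.674, -0.25, 1.965]
ft_force: [0.3, 0.2, -0.6]
gripper_width: 0.0471
finger_force: 0.0
t 3.95 uvw mm [-58.9 -59.5  17.8] a 119.7 zdot 1.0 q [-0.28  1.02  0.17  1.07 -0.25  1.58  0.36] F [ 0.3  0.2 -0.6] M [-0.02 -0.53 -0.08] w 0.0471
```

```bash
python3 -m pendant '0.55 0 0 0 0 0 0;0.55 0 0 0 0 0 0;0.55 0 0 0 0 0 0'
python3 -c "
from h import *
where();move(*target(-.060,-.066,.012,119))"
```

```text
time_s: 4.2
tool_pos: [0.6297, 0.1573, 0.098]
tool_rot: [-2.682, -0.249, 1.966]
ft_force: [0.6, -0.1, 0.1]
gripper_width: 0.047
finger_force: 0.0
t 4.2 uvw mm [-61.1 -60.5  21. ] a 119.8 zdot 1.0 q [-0.28  1.02  0.17  1.06 -0.25  1.58  0.36] F [ 0.6 -0.1  0.1] M [ 0.02 -0.48  0.09] w 0.047
shift first (tool) mm [5.3 1.7 9. ] rows 0.2541733364209007 | then turn [0.27 0.15 0.78] rows 0.11658664140932332 | shift if turned first [5.3 1.7 9. ]
```

```bash
python3 -m pendant '0.55 0.002 0.0005 0.004 0 0 0;0.55 0.002 0.0005 0.004 0 0 0;0.55 0 0 0 0 0 0;0 0 0 0 0 0 0;0 0 0 0 0 0 0;0 0 0 0 0 0 0;0 0 0 0 0 0 0;0 0 0 0 0 0 0'
python3 -c "
from h import *
where()"
```

```text
time_s: 4.87
tool_pos: [0.6254, 0.1628, 0.0889]
tool_rot: [-2.684, -0.249, 1.966]
ft_force: [5.6, 1.6, -3.6]
gripper_width: 0.0142
finger_force: 58.5
t 4.87 uvw mm [-61.7 -65.7  10.8] a 119.8 zdot 1.0 q [-0.29  1.03  0.16  1.08 -0.26  1.55  0.36] F [ 5.6  1.6 -3.6] M [ 0.35 -1.75 -0.3 ] w 0.0142
```

```bash
python3 -m pendant '0 0 0 0 0 0 6.6;0 0 0 0 0 0 6.6;0 0 0 0 0 0 6.6;0 0 0 0 0 0 6.6;0 0 0 0 0 0 6.6;0 0 0 0 0 0 6.6;0 0 0 0 0 0 6.6;0 0 0 0 0 0 6.6;0 0 0 0 0 0 6.6;0 0 0 0 0 0 0'
python3 -c "
from h import *
where()
im=eyes.read_camera('wrist')[:,:,::-1];cv2.imwrite('pics/w3.png',im)"
```

```text
time_s: 5.7
tool_pos: [0.6243, 0.163, 0.0896]
tool_rot: [-2.68, 0.249, 1.046]
ft_force: [3.7, 2.2, -1.6]
gripper_width: 0.014
finger_force: 58.9
t 5.7 uvw mm [-60.3 -65.8  10.8] a 60.3 zdot 1.0 q [-0.4   1.06  0.44  1.09 -0.45  1.6  -0.54] F [ 3.7  2.2 -1.6] M [ 0.39 -1.14 -0.33] w 0.014
```

View pics/w3.png

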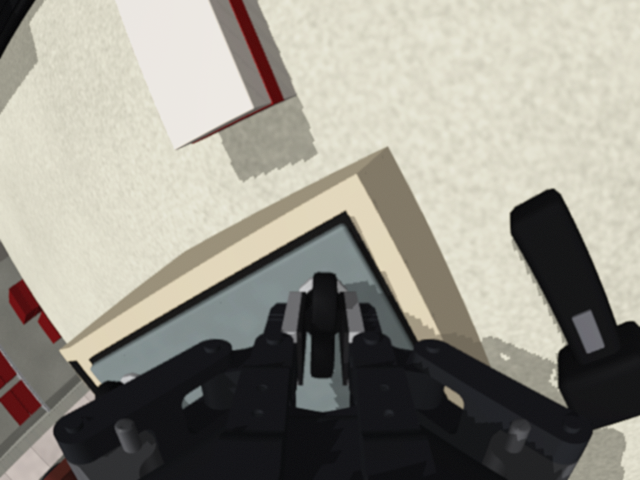

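The fingers hold low right's blade at (323,310) and it turned with them to a = 60° (half way). Next I release it and go to high left.

```bash
python3 -m pendant '0.55 0 0 0 0 0 0;0.55 0 0 0 0 0 0;0.55 0 0 0 0 0 0;0.55 0 0 0 0 0 0;0.55 0 0 -0.025 0 0 0;0.55 0 0 -0.025 0 0 0;0.55 0 0 -0.025 0 0 0;0.55 0 0 0 0 0 0'
python3 -c "
from h import *
where();move(*target(.06,.065,.09,97))"
```

```text
time_s: 6.42
tool_pos: [0.6639, 0.1579, 0.1589]
tool_rot: [-2.686, 0.246, 1.045]
ft_force: [0.3, -0.2, 0.6]
gripper_width: 0.0471
finger_force: 0.0
t 6.42 uvw mm [-60.2 -63.4  90.8] a 60.4 zdot 1.0 q [-0.35  1.06  0.45  0.86 -0.44  1.81 -0.59] F [ 0.3 -0.2  0.6] M [-0.07 -0.48  0.03] w 0.0471
shift first (tool) mm [-171.   -41.    -0.3] rows 4.217929606979522 | then turn [  0.56  -0.07 -36.63] rows 5.1171073439632355 | shift if turned first [-112.8 -135.     0.8]
```

```bash
python3 -m pendant '0.55 -0.0342 -0.0082 0 0 0 0;0.55 -0.0342 -0.0082 0 0 0 0;0.55 -0.0342 -0.0082 0 0 0 0;0.55 -0.0342 -0.0082 0 0 0 0;0.55 -0.0342 -0.0082 0 0 0 0;0.55 0 0 0 0 0 -6;0.55 0 0 0 0 0 -6;0.55 0 0 0 0 0 -6;0.55 0 0 0 0 0 -6;0.55 0 0 0 0 0 -6' && python3 -m pendant '0.55 0 0 0 0 0 -6;0.55 0 0 0 0 0 0;0.55 0 0 0 0 0 0'
python3 - <<'E'
from h import *
where();s=sensors.observe();im=eyes.read_camera('wrist')[:,:,::-1].copy();cv2.imwrite('pics/w4.png',im)
move(*target(.06,.065,.012,97))
E
```

```text
time_s: 7.25
tool_pos: [0.5475, 0.038, 0.2145]
tool_rot: [-2.617, -0.005, 1.515]
ft_force: [0.5, -0.1, -0.0]
gripper_width: 0.0471
finger_force: 0.0
time_s: 7.5
tool_pos: [0.5479, 0.0379, 0.2145]
tool_rot: [-2.62, -0.054, 1.599]
ft_force: [0.1, -0.1, -0.6]
gripper_width: 0.0471
finger_force: 0.0
t 7.5 uvw mm [61. 64. 85.] a 96.2 zdot 1.0 q [-0.23  0.77  0.31  1.33 -0.22  1.61  0.15] F [ 0.1 -0.1 -0.6] M [-0.01 -0.6   0.02] w 0.0471
shift first (tool) mm [-1.1  0.8 73. ] rows 1.7514347113230886 | then turn [ 0.    0.04 -0.8 ] rows 0.11160591966749012 | shift if turned first [-1.2  0.8 73. ]
```

View pics/w4.png

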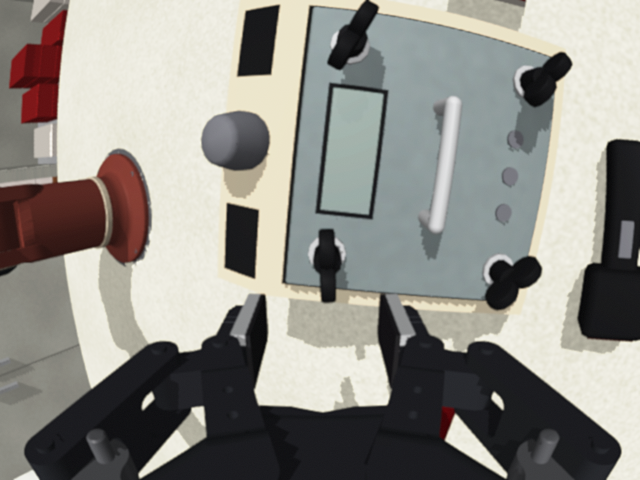

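All four screws are visible: high left (328,265) nearly aligned with the tool, high right (353,38), low right (543,80) and low left (512,282).

```bash
python3 - <<'E'
from h import *
s=sensors.observe();im=cv2.imread('pics/w4.png')
for n,c in dict(hl=(328,265),hr=(353,38),lr=(543,80),ll=(512,282)).items(): blade(im,s,n,c,40)
E
```

```text
hl rect centre [-1.4 -3.7] size [42.1 14.3] rect a 96.1 mean [-1.3 -4.9] pca a 98.3 turn 0.38 n 1307
hr rect centre [-1.1  0.6] size [41.9 14.3] rect a 76.0 mean [-0.8  1.7] pca a 67.8 turn 0.91 n 1483
lr rect centre [3.2 0.6] size [44.6 20.6] rect a 39.4 mean [6.2 1.5] pca a 50.0 turn 1.22 n 1490
ll rect centre [ 2.7 -4. ] size [39.5 32.2] rect a 13.1 mean [ 5.3 -5.4] pca a 41.2 turn 1.38 n 1796
```

```bash
python3 -m pendant '0.55 0 0 0.018 0 0 -1;0.55 0 0 0.018 0 0 0;0.55 0 0 0.018 0 0 0;0.55 0 0 0.018 0 0 0;0.55 0 0 0 0 0 0;0.55 0 0 0 0 0 0'
python3 -c "
from h import *
where();move(*target(.06,.065,.012,97))"
```

```text
time_s: 8.05
tool_pos: [0.512, 0.0407, 0.152]
tool_rot: [-2.62, -0.063, 1.616]
ft_force: [0.6, 0.0, 0.7]
gripper_width: 0.047
finger_force: 0.0
t 8.05 uvw mm [60.9 63.6 12.9] a 97.3 zdot 1.0 q [-0.24  0.78  0.3   1.51 -0.23  1.42  0.19] F [0.6 0.  0.7] M [-0.01 -0.56 -0.07] w 0.047
shift first (tool) mm [-1.5  0.7  0.9] rows 0.045829234437110504 | then turn [-0.06  0.06  0.29] rows 0.041924439728112786 | shift if turned first [-1.5  0.7  0.9]
```

```bash
python3 -m pendant '0 0 0 0 0 0 0;0 0 0 0 0 0 0;0 0 0 0 0 0 0;0 0 0 0 0 0 0;0 0 0 0 0 0 0;0 0 0 0 0 0 0' && python3 -m pendant '0 0 0 0 0 0 6.2;0 0 0 0 0 0 6.2;0 0 0 0 0 0 6.2;0 0 0 0 0 0 6.2;0 0 0 0 0 0 6.2;0 0 0 0 0 0 6.2;0 0 0 0 0 0 0;0 0 0 0 0 0 0'
python3 -c "
from h import *
where()"
```

```text
time_s: 8.55
tool_pos: [0.5152, 0.0404, 0.1528]
tool_rot: [-2.629, -0.063, 1.617]
ft_force: [6.8, -0.4, 0.7]
gripper_width: 0.0136
finger_force: 58.6
time_s: 9.22
tool_pos: [0.515, 0.0405, 0.1528]
tool_rot: [-2.685, 0.249, 1.042]
ft_force: [6.1, -0.6, 1.4]
gripper_width: 0.0132
finger_force: 58.8
t 9.22 uvw mm [58.7 63.6 15.1] a 60.1 zdot 1.0 q [-0.35  0.81  0.49  1.51 -0.33  1.44 -0.35] F [ 6.1 -0.6  1.4] M [-0.01 -1.42 -0.09] w 0.0132
```

Half way (a = 60.1°), so all four are now about half way. Keeping hold, I turn high left home.

```bash
python3 -m pendant '0 0 0 0 0 0 6.7;0 0 0 0 0 0 6.7;0 0 0 0 0 0 6.7;0 0 0 0 0 0 6.7;0 0 0 0 0 0 6.7;0 0 0 0 0 0 6.7;0 0 0 0 0 0 6.7;0 0 0 0 0 0 6.7;0 0 0 0 0 0 5.4;0 0 0 0 0 0 0'
python3 -c "
from h import *
where()"
python3 -m pendant '0 0 0 0 0 0 2;0 0 0 0 0 0 2;0 0 0 0 0 0 0;0 0 0 0 0 0 0'
python3 -c "
from h import *
where()"
```

```text
time_s: 10.05
tool_pos: [0.5149, 0.0407, 0.1529]
tool_rot: [-3.133, 0.517, -0.045]
ft_force: [5.8, -0.3, 2.2]
gripper_width: 0.0135
finger_force: 59.1
t 10.05 uvw mm [58.8 63.4 15.1] a 1.0 zdot 1.0 q [-0.49  0.89  0.81  1.51 -0.5   1.52 -1.18] F [ 5.8 -0.3  2.2] M [-0.01 -1.29 -0.11] w 0.0135
time_s: 10.38
tool_pos: [0.5149, 0.0407, 0.1529]
tool_rot: [3.114, 0.516, -0.121]
ft_force: [6.2, -0.2, 1.9]
gripper_width: 0.0135
finger_force: 59.1
t 10.38 uvw mm [58.9 63.4 15.1] a -2.7 zdot 1.0 q [-0.5   0.9   0.83  1.52 -0.51  1.53 -1.24] F [ 6.2 -0.2  1.9] M [ 0.08 -1.37  0.15] w 0.0135
```

```bash
python3 -m pendant '0 0 0 0 0 0 2;0 0 0 0 0 0 2;0 0 0 0 0 0 0;0 0 0 0 0 0 0'
python3 -c "
from h import *
where()"
```

```text
time_s: 10.72
tool_pos: [0.5147, 0.0408, 0.153]
tool_rot: [3.075, 0.514, -0.199]
ft_force: [6.4, 0.1, 2.5]
gripper_width: 0.0133
finger_force: 59.3
t 10.72 uvw mm [59.1 63.3 15. ] a -6.7 zdot 1.0 q [-0.51  0.91  0.85  1.52 -0.52  1.54 -1.29] F [6.4 0.1 2.5] M [ 0.19 -1.29  0.34] w 0.0133
```

The moment about the axis rises steadily, so it's against the stop. I release and go to low right.

```bash
python3 -m pendant '0.55 0 0 0 0 0 0;0.55 0 0 0 0 0 0;0.55 0 0 0 0 0 0;0.55 0 0 0 0 0 0;0.55 0 0 -0.025 0 0 0;0.55 0 0 -0.025 0 0 0;0.55 0 0 -0.025 0 0 0;0.55 0 0 0 0 0 0;0.55 0 0 0 0 0 0'
python3 - <<'E'
from h import *
where();move(*target(-.06,-.065,.09,60))
im=eyes.read_camera('wrist')[:,:,::-1].copy();cv2.imwrite('pics/w5.png',im)
E
```

```text
time_s: 11.47
tool_pos: [0.5503, 0.0375, 0.2178]
tool_rot: [3.072, 0.517, -0.204]
ft_force: [-0.0, -0.2, 0.1]
gripper_width: 0.0471
finger_force: 0.0
t 11.47 uvw mm [60.6 64.2 89.1] a -6.9 zdot 1.0 q [-0.47  0.89  0.86  1.33 -0.49  1.71 -1.34] F [-0.  -0.2  0.1] M [-0.08 -0.54 -0.  ] w 0.0471
shift first (tool) mm [ 104.2 -142.7   -0.7] rows 4.238457508600663 | then turn [  0.1   -0.12 -66.88] rows 9.341144454047507 | shift if turned first [172.2  39.8  -0.9]
```

View pics/w5.png

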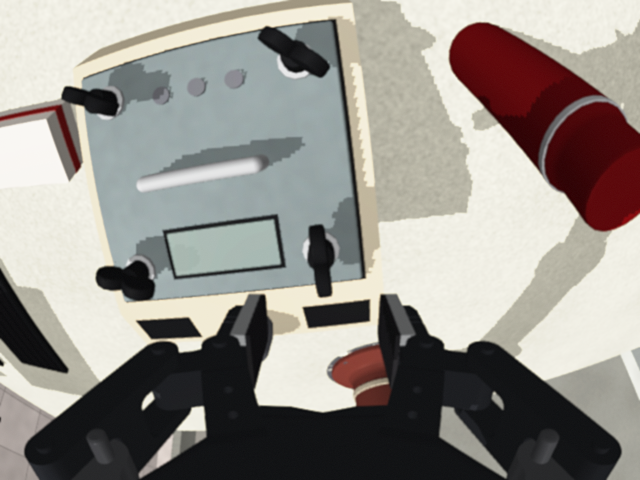

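High left's blade at (320,260) runs parallel to the display's side edge, so it is home. Low right is at (95,100) and low left at (293,55).

```bash
python3 -m pendant '0.55 0.0208 -0.0285 0 0 0 0;0.55 0.0208 -0.0285 0 0 0 0;0.55 0.0208 -0.0285 0 0 0 0;0.55 0.0208 -0.0285 0 0 0 0;0.55 0.0208 -0.0285 0 0 0 0;0.55 0 0 0 0 0 -6.7;0.55 0 0 0 0 0 -6.7;0.55 0 0 0 0 0 -6.7;0.55 0 0 0 0 0 -6.7;0.55 0 0 0 0 0 -6.7' && python3 -m pendant '0.55 0 0 0 0 0 -6.7;0.55 0 0 0 0 0 -6.7;0.55 0 0 0 0 0 -6.7;0.55 0 0 0 0 0 -6.7;0.55 0 0 0 0 0 -6.7;0.55 0 0 0 0 0 0;0.55 0 0 0 0 0 0;0.55 0 0 0 0 0 0'
python3 - <<'E'
from h import *
where();move(*target(-.06,-.065,.012,60))
E
```

```text
time_s: 12.35
tool_pos: [0.661, 0.1602, 0.1551]
tool_rot: [-2.885, 0.465, 0.466]
ft_force: [-0.3, -0.2, -0.7]
gripper_width: 0.0466
finger_force: 0.0
time_s: 13.02
tool_pos: [0.6617, 0.1602, 0.1563]
tool_rot: [-2.677, 0.254, 1.042]
ft_force: [0.1, -1.0, -0.5]
gripper_width: 0.047
finger_force: 0.0
t 13.02 uvw mm [-59.5 -65.5  87.3] a 60.0 zdot 1.0 q [-0.38  1.08  0.52  0.86 -0.49  1.83 -0.57] F [ 0.1 -1.  -0.5] M [-0.05 -0.55  0.01] w 0.047
shift first (tool) mm [-0.1  0.7 75.3] rows 1.8065846205401779 | then turn [-0.03  0.07 -0.01] rows 0.010990668534188418 | shift if turned first [-0.2  0.6 75.3]
```

```bash
python3 -m pendant '0.55 0 0 0.0185 0 0 0;0.55 0 0 0.0185 0 0 0;0.55 0 0 0.0185 0 0 0;0.55 0 0 0.0185 0 0 0;0.55 0 0 0 0 0 0;0.55 0 0 0 0 0 0'
python3 -c "
from h import *
where()"
python3 -m pendant '0 0 0 0 0 0 0;0 0 0 0 0 0 0;0 0 0 0 0 0 0;0 0 0 0 0 0 0;0 0 0 0 0 0 0;0 0 0 0 0 0 0'
python3 -c "
from h import *
where()"
```

```text
time_s: 13.52
tool_pos: [0.6247, 0.1629, 0.0924]
tool_rot: [-2.677, 0.254, 1.044]
ft_force: [-0.0, 0.3, 0.7]
gripper_width: 0.0477
finger_force: 0.0
t 13.52 uvw mm [-59.3 -65.7  13.5] a 60.1 zdot 1.0 q [-0.43  1.07  0.52  1.08 -0.5   1.63 -0.51] F [-0.   0.3  0.7] M [ 0.02 -0.5  -0.02] w 0.0477
time_s: 14.02
tool_pos: [0.6267, 0.1622, 0.0944]
tool_rot: [-2.681, 0.25, 1.043]
ft_force: [2.0, -0.5, 5.7]
gripper_width: 0.013
finger_force: 58.8
t 14.02 uvw mm [-60.1 -65.2  16.2] a 60.2 zdot 1.0 q [-0.43  1.07  0.52  1.08 -0.5   1.63 -0.51] F [ 2.  -0.5  5.7] M [-0.02 -0.35 -0.02] w 0.013
```

```bash
python3 -m pendant '0 0 0 0 0 0 6.7;0 0 0 0 0 0 6.7;0 0 0 0 0 0 6.7;0 0 0 0 0 0 6.7;0 0 0 0 0 0 6.7;0 0 0 0 0 0 6.7;0 0 0 0 0 0 6.7;0 0 0 0 0 0 6.7;0 0 0 0 0 0 5.4;0 0 0 0 0 0 0'
python3 -c "
from h import *
where()"
python3 -m pendant '0 0 0 0 0 0 2;0 0 0 0 0 0 2;0 0 0 0 0 0 2;0 0 0 0 0 0 2;0 0 0 0 0 0 0;0 0 0 0 0 0 0'
python3 -c "
from h import *
where()"
```

```text
time_s: 14.85
tool_pos: [0.6259, 0.164, 0.0949]
tool_rot: [-3.13, 0.521, -0.043]
ft_force: [1.4, 2.2, 7.4]
gripper_width: 0.013
finger_force: 59.2
t 14.85 uvw mm [-59.1 -66.9  16.2] a 1.1 zdot 1.0 q [-0.51  1.13  0.77  1.08 -0.67  1.71 -1.41] F [1.4 2.2 7.4] M [ 0.46  0.07 -0.24] w 0.013
time_s: 15.35
tool_pos: [0.6262, 0.1642, 0.0947]
tool_rot: [3.077, 0.517, -0.198]
ft_force: [1.1, 2.1, 6.4]
gripper_width: 0.0131
finger_force: 59.5
t 15.35 uvw mm [-59.4 -67.1  16.1] a -6.6 zdot 1.0 q [-0.52  1.14  0.81  1.08 -0.7   1.72 -1.53] F [1.1 2.1 6.4] M [ 0.61 -0.19  0.25] w 0.0131
```

At the stop. On to low left.

```bash
python3 -m pendant '0.55 0 0 0 0 0 0;0.55 0 0 0 0 0 0;0.55 0 0 0 0 0 0;0.55 0 0 0 0 0 0;0.55 0 0 -0.025 0 0 0;0.55 0 0 -0.025 0 0 0;0.55 0 0 -0.025 0 0 0;0.55 0 0 0 0 0 0;0.55 0 0 0 0 0 0'
python3 - <<'E'
from h import *
where();move(*target(-.06,.065,.09,48))
E
```

```text
time_s: 16.1
tool_pos: [0.6636, 0.159, 0.1586]
tool_rot: [3.072, 0.516, -0.204]
ft_force: [0.3, -0.2, -0.0]
gripper_width: 0.0469
finger_force: 0.0
t 16.1 uvw mm [-60.1 -64.4  90.3] a -6.9 zdot 1.0 q [-0.45  1.13  0.81  0.85 -0.69  1.9  -1.62] F [ 0.3 -0.2 -0. ] M [ 0.04 -0.5  -0.01] w 0.0469
shift first (tool) mm [ 15.5 128.5   0.4] rows 3.103132602743615 | then turn [  0.1   -0.16 -54.9 ] rows 7.668142739994755 | shift if turned first [-96.2  86.5   0.3]
```

```bash
python3 -m pendant '0.55 0.0039 0.0321 0 0 0 0;0.55 0.0039 0.0321 0 0 0 0;0.55 0.0039 0.0321 0 0 0 0;0.55 0.0039 0.0321 0 0 0 0;0.55 0 0 0 0 0 -6.9;0.55 0 0 0 0 0 -6.9;0.55 0 0 0 0 0 -6.9;0.55 0 0 0 0 0 -6.9' && python3 -m pendant '0.55 0 0 0 0 0 -6.9;0.55 0 0 0 0 0 -6.9;0.55 0 0 0 0 0 -6.9;0.55 0 0 0 0 0 -6.9;0.55 0 0 0 0 0 0;0.55 0 0 0 0 0 0;0.55 0 0 0 0 0 0'
python3 - <<'E'
from h import *
where();move(*target(-.06,.065,.012,48));s=sensors.observe()
im=eyes.read_camera('wrist')[:,:,::-1].copy();cv2.imwrite('pics/w6.png',im)
blade(im,s,'ll',(325,265),45)
E
```

```text
time_s: 16.77
tool_pos: [0.6533, 0.0313, 0.1562]
tool_rot: [-2.936, 0.488, 0.353]
ft_force: [-0.9, 0.7, 0.2]
gripper_width: 0.0466
finger_force: 0.0
time_s: 17.35
tool_pos: [0.6539, 0.0312, 0.1572]
tool_rot: [-2.735, 0.341, 0.847]
ft_force: [-0.1, -0.5, 1.0]
gripper_width: 0.0469
finger_force: 0.0
t 17.35 uvw mm [-59.7  63.7  88.5] a 48.2 zdot 1.0 q [-0.27  1.05  0.59  0.96 -0.44  1.78 -0.56] F [-0.1 -0.5  1. ] M [-0.04 -0.53 -0.01] w 0.0469
shift first (tool) mm [-0.7  1.1 76.5] rows 1.8337499546112028 | then turn [-0.01  0.06  0.2 ] rows 0.028885811089482166 | shift if turned first [-0.7  1.1 76.5]
ll rect centre [-3.1 -3. ] size [42.6 13.9] rect a 47.8 mean [-3.9 -4.1] pca a 49.1 turn 1.24 n 1250
```

View pics/w6.png

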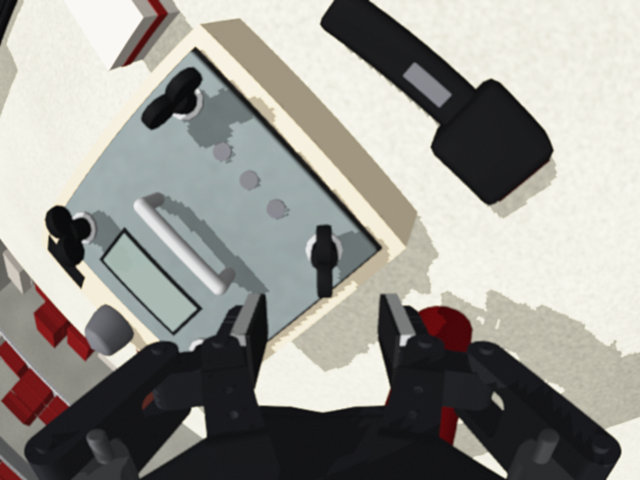

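Low left's blade at (322,262) is centred between the fingers and aligned, and the flask is clear of the right finger. Descending.

```bash
python3 -m pendant '0.55 0 0 0.0185 0 0 0;0.55 0 0 0.0185 0 0 0;0.55 0 0 0.0185 0 0 0;0.55 0 0 0.0185 0 0 0;0.55 0 0 0 0 0 0;0.55 0 0 0 0 0 0'
python3 -c "
from h import *
where()"
python3 -m pendant '0 0 0 0 0 0 0;0 0 0 0 0 0 0;0 0 0 0 0 0 0;0 0 0 0 0 0 0;0 0 0 0 0 0 0;0 0 0 0 0 0 0'
python3 -c "
from h import *
where()"
```

```text
time_s: 17.9
tool_pos: [0.6171, 0.0337, 0.0934]
tool_rot: [-2.734, 0.34, 0.848]
ft_force: [-0.6, 0.1, -0.5]
gripper_width: 0.0473
finger_force: 0.0
t 17.9 uvw mm [-59.6  63.6  14.8] a 48.3 zdot 1.0 q [-0.31  1.05  0.59  1.18 -0.45  1.59 -0.51] F [-0.6  0.1 -0.5] M [-0.01 -0.46  0.01] w 0.0473
time_s: 18.4
tool_pos: [0.6189, 0.0329, 0.0952]
tool_rot: [-2.739, 0.337, 0.848]
ft_force: [3.7, -1.1, 5.8]
gripper_width: 0.0132
finger_force: 58.8
t 18.4 uvw mm [-60.4  64.3  17.3] a 48.3 zdot 1.0 q [-0.31  1.05  0.59  1.17 -0.45  1.59 -0.51] F [ 3.7 -1.1  5.8] M [-0.05 -0.5  -0.06] w 0.0132
```

48° to home, then 7° more against the stop.

```bash
python3 -m pendant '0 0 0 0 0 0 6.7;0 0 0 0 0 0 6.7;0 0 0 0 0 0 6.7;0 0 0 0 0 0 6.7;0 0 0 0 0 0 6.7;0 0 0 0 0 0 6.7;0 0 0 0 0 0 6.7;0 0 0 0 0 0 0;0 0 0 0 0 0 0'
python3 -c "
from h import *
where()"
python3 -m pendant '0 0 0 0 0 0 2;0 0 0 0 0 0 2;0 0 0 0 0 0 2;0 0 0 0 0 0 2;0 0 0 0 0 0 0;0 0 0 0 0 0 0'
python3 -c "
from h import *
where()"
```

```text
time_s: 19.15
tool_pos: [0.6186, 0.0342, 0.0954]
tool_rot: [-3.127, 0.52, -0.035]
ft_force: [2.6, 0.9, 7.5]
gripper_width: 0.0131
finger_force: 59.2
t 19.15 uvw mm [-59.8  63.1  17.2] a 1.5 zdot 1.0 q [-0.38  1.1   0.8   1.18 -0.6   1.65 -1.21] F [2.6 0.9 7.5] M [ 0.24 -0.22 -0.21] w 0.0131
time_s: 19.65
tool_pos: [0.6186, 0.0344, 0.0954]
tool_rot: [3.078, 0.517, -0.193]
ft_force: [1.6, 2.1, 6.0]
gripper_width: 0.0128
finger_force: 59.1
t 19.65 uvw mm [-59.8  62.9  17.2] a -6.3 zdot 1.0 q [-0.4   1.12  0.84  1.18 -0.62  1.66 -1.33] F [1.6 2.1 6. ] M [ 0.51 -0.21  0.24] w 0.0128
```

The axial moment went from about −0.06 to +0.46 N m, so low left is at the stop. Now high right, at about 64°.

```bash
python3 -m pendant '0.55 0 0 0 0 0 0;0.55 0 0 0 0 0 0;0.55 0 0 0 0 0 0;0.55 0 0 0 0 0 0;0.55 0 0 -0.025 0 0 0;0.55 0 0 -0.025 0 0 0;0.55 0 0 -0.025 0 0 0;0.55 0 0 0 0 0 0;0.55 0 0 0 0 0 0'
python3 - <<'E'
from h import *
where();move(*target(.06,-.065,.09,64))
E
```

```text
time_s: 20.4
tool_pos: [0.6556, 0.03, 0.1595]
tool_rot: [3.075, 0.517, -0.198]
ft_force: [-0.7, -0.4, -0.5]
gripper_width: 0.0468
finger_force: 0.0
t 20.4 uvw mm [-60.   64.8  91.3] a -6.6 zdot 1.0 q [-0.34  1.1   0.85  0.96 -0.61  1.84 -1.4 ] F [-0.7 -0.4 -0.5] M [-0.07 -0.48 -0.07] w 0.0468
shift first (tool) mm [-134.2 -115.2    0.8] rows 4.2403267513981415 | then turn [  0.14  -0.13 -70.59] rows 9.859477210428235 | shift if turned first [  64.1 -164.8    1.3]
```

```bash
python3 -m pendant '0.55 -0.0268 -0.023 0 0 0 0;0.55 -0.0268 -0.023 0 0 0 0;0.55 -0.0268 -0.023 0 0 0 0;0.55 -0.0268 -0.023 0 0 0 0;0.55 -0.0268 -0.023 0 0 0 0;0.55 0 0 0 0 0 -7;0.55 0 0 0 0 0 -7;0.55 0 0 0 0 0 -7;0.55 0 0 0 0 0 -7;0.55 0 0 0 0 0 -7' && python3 -m pendant '0.55 0 0 0 0 0 -7;0.55 0 0 0 0 0 -7;0.55 0 0 0 0 0 -7;0.55 0 0 0 0 0 -7;0.55 0 0 0 0 0 -7;0.55 0 0 0 0 0 0;0.55 0 0 0 0 0 0;0.55 0 0 0 0 0 0'
python3 - <<'E'
from h import *
where();move(*target(.06,-.065,.012,64));s=sensors.observe()
im=eyes.read_camera('wrist')[:,:,::-1].copy();cv2.imwrite('pics/w7.png',im)
blade(im,s,'hr',(325,265),45)
E
```

```text
time_s: 21.23
tool_pos: [0.5583, 0.1674, 0.2172]
tool_rot: [-2.87, 0.456, 0.5]
ft_force: [0.3, 0.4, -0.8]
gripper_width: 0.0471
finger_force: 0.0
time_s: 21.9
tool_pos: [0.5591, 0.1671, 0.2179]
tool_rot: [-2.665, 0.228, 1.095]
ft_force: [0.3, -0.0, -0.9]
gripper_width: 0.0468
finger_force: 0.0
t 21.9 uvw mm [ 60.4 -65.6  89.3] a 63.3 zdot 1.0 q [-0.49  0.84  0.53  1.23 -0.43  1.7  -0.48] F [ 0.3 -0.  -0.9] M [-0.02 -0.49  0.03] w 0.0468
shift first (tool) mm [-0.3  0.6 77.3] rows 1.852938067586867 | then turn [-0.02  0.08 -0.72] rows 0.1007499175549721 | shift if turned first [-0.4  0.6 77.3]
hr rect centre [-3.4  1.2] size [44.8 32.3] rect a 107.8 mean [-3.6 -1.9] pca a 74.8 turn 0.79 n 1484
```

View pics/w7.png

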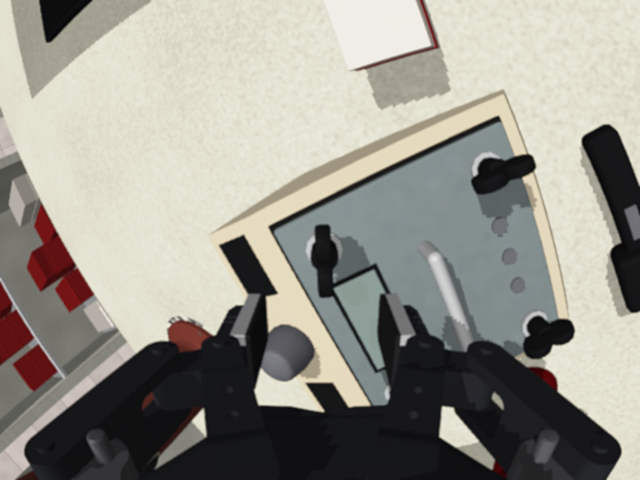

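High right's blade at (323,262) is centred and aligned. The 74.8° reading is wrong because the mask merged with the display frame. The dome is clear of the fingers.

```bash
python3 -m pendant '0.55 0 0 0.0185 0 0 0;0.55 0 0 0.0185 0 0 0;0.55 0 0 0.0185 0 0 0;0.55 0 0 0.0185 0 0 0;0.55 0 0 0 0 0 0;0.55 0 0 0 0 0 0'
python3 -c "
from h import *
where()"
python3 -m pendant '0 0 0 0 0 0 0;0 0 0 0 0 0 0;0 0 0 0 0 0 0;0 0 0 0 0 0 0;0 0 0 0 0 0 0;0 0 0 0 0 0 0'
python3 -c "
from h import *
where()"
```

```text
time_s: 22.45
tool_pos: [0.5223, 0.1697, 0.1542]
tool_rot: [-2.665, 0.227, 1.097]
ft_force: [0.7, 0.6, 0.2]
gripper_width: 0.0471
finger_force: 0.0
t 22.45 uvw mm [ 60.4 -65.8  15.7] a 63.4 zdot 1.0 q [-0.53  0.85  0.52  1.42 -0.45  1.52 -0.44] F [0.7 0.6 0.2] M [-0.06 -0.55  0.01] w 0.0471
time_s: 22.95
tool_pos: [0.5242, 0.1691, 0.1556]
tool_rot: [-2.669, 0.224, 1.096]
ft_force: [2.8, 0.1, 5.1]
gripper_width: 0.0127
finger_force: 58.8
t 22.95 uvw mm [ 59.5 -65.4  17.9] a 63.4 zdot 1.0 q [-0.53  0.85  0.52  1.42 -0.45  1.52 -0.44] F [2.8 0.1 5.1] M [-0.05 -0.48 -0.02] w 0.0127
```

```bash
python3 -m pendant '0 0 0 0 0 0 6.9;0 0 0 0 0 0 6.9;0 0 0 0 0 0 6.9;0 0 0 0 0 0 6.9;0 0 0 0 0 0 6.9;0 0 0 0 0 0 6.9;0 0 0 0 0 0 6.9;0 0 0 0 0 0 6.9;0 0 0 0 0 0 6.9;0 0 0 0 0 0 0'
python3 -c "
from h import *
where()"
python3 -m pendant '0 0 0 0 0 0 2;0 0 0 0 0 0 2;0 0 0 0 0 0 2;0 0 0 0 0 0 2;0 0 0 0 0 0 0;0 0 0 0 0 0 0'
python3 -c "
from h import *
where()"
```

```text
time_s: 23.78
tool_pos: [0.5236, 0.1704, 0.156]
tool_rot: [-3.129, 0.521, -0.041]
ft_force: [2.3, 1.5, 7.8]
gripper_width: 0.0126
finger_force: 59.3
t 23.78 uvw mm [ 60.3 -66.6  17.9] a 1.2 zdot 1.0 q [-0.67  0.94  0.84  1.42 -0.62  1.62 -1.35] F [2.3 1.5 7.8] M [ 0.37 -0.1  -0.24] w 0.0126
time_s: 24.28
tool_pos: [0.5236, 0.1706, 0.156]
tool_rot: [3.078, 0.517, -0.196]
ft_force: [2.2, 1.7, 7.9]
gripper_width: 0.0126
finger_force: 59.2
t 24.28 uvw mm [ 60.3 -66.8  17.8] a -6.5 zdot 1.0 q [-0.68  0.95  0.87  1.42 -0.64  1.63 -1.46] F [2.2 1.7 7.9] M [ 0.42 -0.18  0.03] w 0.0126
```

The moment is lower here (0.24 N m), so I press a bit further to be sure.

```bash
python3 -m pendant '0 0 0 0 0 0 2;0 0 0 0 0 0 2;0 0 0 0 0 0 0;0 0 0 0 0 0 0'
python3 -c "
from h import *
where()"
python3 -m pendant '0.55 0 0 0 0 0 0;0.55 0 0 0 0 0 0;0.55 0 0 0 0 0 0;0.55 0 0 0 0 0 0;0.55 0 0 -0.025 0 0 0;0.55 0 0 -0.025 0 0 0;0.55 0 0 -0.025 0 0 0;0.55 0 0 -0.025 0 0 0;0.55 0 0 0 0 0 0;0.55 0 0 0 0 0 0'
python3 -c "
from h import *
where();move(*target(0,0,.15,90))"
```

```text
time_s: 24.62
tool_pos: [0.5236, 0.1707, 0.156]
tool_rot: [3.039, 0.512, -0.274]
ft_force: [1.5, 1.9, 7.0]
gripper_width: 0.0124
finger_force: 59.2
t 24.62 uvw mm [ 60.2 -66.9  17.9] a -10.4 zdot 1.0 q [-0.69  0.96  0.89  1.42 -0.65  1.64 -1.51] F [1.5 1.9 7. ] M [ 0.54 -0.13  0.32] w 0.0124
time_s: 25.45
tool_pos: [0.5733, 0.1653, 0.2417]
tool_rot: [3.035, 0.511, -0.28]
ft_force: [-0.8, -0.7, -0.7]
gripper_width: 0.0473
finger_force: 0.0
t 25.45 uvw mm [ 59.9 -64.8 117. ] a -10.7 zdot 1.0 q [-0.61  0.94  0.9   1.16 -0.62  1.87 -1.6 ] F [-0.8 -0.7 -0.7] M [-0.04 -0.52 -0.02] w 0.0473
shift first (tool) mm [ 71.   52.6 -32.8] rows 2.258920718717606 | then turn [   0.14   -0.12 -100.7 ] rows 14.064508373047197 | shift if turned first [-64.8  59.9 -33. ]
```

All four have reached the stop. I move the arm aside and check the angles numerically with the top and scene cameras.

```bash
python3 -m pendant '0.55 0 0 -0.02 0 0 0;0.55 0 -0.036 0 0 0 0;0.55 0 -0.036 0 0 0 0;0.55 0 -0.036 0 0 0 0;0.55 0 -0.036 0 0 0 0;0.55 0 -0.036 0 0 0 0;0.55 0 -0.036 0 0 0 0;0.55 0 -0.036 0 0 0 0;0.55 0 0 0 0 0 0;0.55 0 0 0 0 0 0'
python3 - <<'E'
from h import *
where()
T=eyes.read_camera('top')[:,:,::-1].copy();Sc=eyes.read_camera('scene')[:,:,::-1].copy()
for cam,im,seeds,thr in(('top',T,[(320,224),(246,219),(316,283),(236,278)],56),('scene',Sc,[(317,256),(387,283),(341,191),(412,215)],56)):
  K,Rt,t=P(cam);c=-Rt.T@t;g=im.max(2)
  for n,(x,y) in zip(NAMES,seeds):
    m=np.zeros_like(g);cv2.circle(m,(x,y),17,1,-1);m&=(g<thr).astype(np.uint8);ys,xs=np.nonzero(m)
    if len(xs)<20: print(n,'hidden');continue
    d=(Rt.T@np.linalg.inv(K)@np.c_[xs,ys,np.ones(len(xs))].T).T
    nn=RC[:,2];s=((MID+nn*.03-c)@nn)/(d@nn);q=((c+d*s[:,None])-MID)@RC
    uv=q[:,:2]-np.array(UV[n]);w,v=np.linalg.eigh(np.cov(uv.T));a=np.degrees(np.arctan2(v[1,1],v[0,1]))
    print(cam,n,len(xs),'a',round((a+90)%180-90,1),(np.sqrt(w)*1000).round(1))
# bystanders moved? pixel change versus the first pictures
for cam,im,roi in(('top',T,[(385,230,55,45),(260,155,90,40)]),('scene',Sc,[(225,160,45,90),(262,300,100,50),(435,282,82,68)])):
  o=cv2.imread(f'pics/{cam}0.png')
  for x,y,w,h in roi: print(cam,(x,y),'mean diff',cv2.absdiff(o,im)[y:y+h,x:x+w].mean().round(2))
E
```

```text
time_s: 26.28
tool_pos: [0.6165, 0.3559, 0.227]
tool_rot: [3.005, 0.535, -0.268]
ft_force: [0.5, -0.5, 0.4]
gripper_width: 0.047
finger_force: 0.0
t 26.28 uvw mm [  26.  -257.8  119.6] a -9.9 zdot 0.9991 q [-0.47  1.07  0.06  0.59 -0.3   1.98 -2.28] F [ 0.5 -0.5  0.4] M [-0.08 -0.56 -0.01] w 0.047
top ll 137 a 7.3 [ 6.7 12.2]
top lr 119 a 6.2 [ 3.4 11.9]
top hl 175 a 2.2 [ 9.1 11.6]
top hr 155 a 6.0 [ 3.4 12.2]
scene ll 158 a -0.3 [ 3.8 11. ]
scene lr 118 a -0.3 [ 2.6 10.5]
scene hl 108 a 0.2 [3.1 9.5]
scene hr 62 a 0.4 [2.2 7.1]
top (385, 230) mean diff 12.5
top (260, 155) mean diff 16.25
scene (225, 160) mean diff 8.88
scene (262, 300) mean diff 9.0
scene (435, 282) mean diff 16.12
```

Scene camera: all four within 0.4° of home. Joint 6 is near its limit, so I ease it back, then recheck where the bystanders stand, since the picture difference may just be a light change.

```bash
python3 -m pendant '0.55 0 0 0.01 0 -5 0;0.55 0 0 0 0 -5 0;0.55 0 0 0 0 0 0;0.55 0 0 0 0 0 0'
python3 - <<'E'
from h import *
s=sensors.observe();print(s['qpos'].round(4),s['tool_pos'].round(3),s['ft_force'].round(1))
o=cv2.imread('pics/scene0.png');n=eyes.read_camera('scene')[:,:,::-1].copy()
print('whole diff',cv2.absdiff(o,n).mean(),'gain',n[380:470,250:560].mean()/o[380:470,250:560].mean())
for (x,y,w,h) in[(220,155,55,100),(258,295,108,58),(300,290,110,35)]:
    r=[cv2.GaussianBlur(cv2.cvtColor(i[y:y+h,x:x+w],6).astype(np.float32),(0,0),1) for i in(o,n)]
    print(cv2.phaseCorrelate(r[0],r[1],cv2.createHanningWindow((w,h),cv2.CV_32F)))
for i in(o,n):
    m=(i.min(2)>150)&(i.max(2).astype(int)-i.min(2)<25);m[:282]=0;m[350:]=0;m[:,:435]=0;m[:,518:]=0
    ys,xs=np.nonzero(m);print('carton',xs.mean(),ys.mean(),len(xs))
E
```

```text
time_s: 26.72
tool_pos: [0.6028, 0.3487, 0.2138]
tool_rot: [2.997, 0.629, -0.296]
ft_force: [0.9, -0.1, 0.2]
gripper_width: 0.0468
finger_force: 0.0
[-0.3575  1.0977 -0.3005  0.6181 -0.1006  1.9818 -2.4068] [0.603 0.349 0.214] [ 0.9 -0.1  0.2]
whole diff 28.33599934895833 gain 1.1621912807275148
((-0.09398048203209797, -0.032678826101729896), 0.8193911733627319)
((-0.07651554339660294, 0.11448336392880876), 0.9844396773679757)
((0.015344873980772888, -0.12372521054006924), 0.8453060695418605)
carton 478.1030228254164 311.57341147439854 3242
carton 469.20191122071515 317.18094944512944 3244
```

```bash
python3 -m pendant '0.55 0 0 -0.01 0 6 0;0.55 0 0 -0.01 0 6 0;0.55 0 0 -0.01 0 6 0;0.55 0 0 0 0 6 0;0.55 0 0 0 0 0 0;0.55 0 0 0 0 0 0'
python3 - <<'E'
from rig import sensors,bot
s=sensors.observe();print(s['qpos'].round(3),s['tool_pos'].round(3),s['joint_velocities'].round(2))
print(bot.job_done())
E
```

```text
time_s: 27.27
tool_pos: [0.617, 0.3508, 0.2428]
tool_rot: [3.024, 0.211, -0.233]
ft_force: [0.1, 0.2, 0.7]
gripper_width: 0.0471
finger_force: 0.0
[-0.44   0.865 -0.22   0.913  0.091  1.607 -2.402] [0.617 0.351 0.243] [ 0.04  0.07  0.   -0.05  0.02  0.01 -0.  ]
the job is handed in; nothing more can be done
None
```

All four wing screws are home against the stop, tightened in the order asked, and I handed the job in at about 27 s with the gripper open and clear; two doubts remain: joint 6 briefly read 1.982 against its 1.98 limit, and my last check on the carton was inconclusive (the flask and scanner had not moved).

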